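# Load and start the powder-jar shaker

## Robot

A 6-joint arm with a two-finger parallel gripper is mounted at the origin on a cart in front of the work surface, level with it; the furniture and walls round the work are solid. World frame = base frame: x ahead of the robot, y to its left, z up, the work surface at z = 0. Lengths are in m, angles in rad, forces in N, time in s.
With the tool pointing down it reaches from about 0.35 to 0.775 m from the base axis. Payload 5.5 kg.
Tool frame: the origin (TCP) lies at the very end of the fingers, on their centre line; the grasp point (between the pads) lies 19 mm behind it; z points along the fingers, y is the direction in which the jaws open and shut (so a half turn about z gives the same grasp; the last joint's range is limited). The gripper opens to 85 mm and grips with 20 to 120 N. Pads are 22 mm wide; open, the fingers measure 114 mm over their backs; the gripper's body (76 mm by 85 mm) begins 54 mm behind the grasp point. The pads swing forward as they close: fully open they stand 13 mm farther back than shut.
Start: joints at [1.058, 0.313, 0.046, 1.304, 0, 1.431], TCP at [0.209, 0.536, 0.231] pointing down, gripper open.
Joint ranges: [-2.76, 2.76], [-0.86, 1.69], [-1.03, 1.26], [-2.2, 2.34], [-1.47, 1.5], [-3.14, 3.14]. Speed limits (rad/s): [2.57, 2.57, 3.14, 3.14, 3.14, 3.14].

## Interface

Orientations are given as a unit quaternion [w, x, y, z].
In Python, from workcell import get_state, imaging, env, spotter gives the robot as it stands.
- The arm moves only by the tool play_rows, never from a script. Its argument "moves" is a list of rows, each an object with "claw": the finger opening in cm, from 0 to 8.54; "delta_pos": the shift along the tool's x, y, z in cm, a list of three; "twist": the turn about the tool's z in degrees. A call has 1 to 12 rows; each row is the pose to reach, as a shift and turn from the pose commanded when the call began, along the tool's axes at that moment; what a row does not reach only later rows make up. A row lasts 1/8 s, in which the tool goes at most 62.5 mm and 10.7 degrees, less where a joint would pass 70% of its speed; a pose out of reach is approached as far as the arm can. A call with a gripper value outside its range is refused whole. The fingers move at their own pace and stop on an object; "force" is the grip in N (left out, the last holds). Time passes only in rows, so rows that repeat a pose let the fingers close. It gives the time, the measured TCP pose, the force and the opening at its end, in the units of the state.
- get_state(): the state, without advancing time (a new reading comes with each control period).
- imaging.read_camera(name): name is "scene" or "top"; returns the picture (384x512x3 uint8, red, green, blue); there is no depth.
- imaging.camera_info(name): a dict with "fx", "fy", "cx", "cy" (pixels), "world_to_cam" (4x4, takes a point from world to camera coordinates). Camera axes: x right, y down, z forward; pixel columns grow to the right and rows downward; lengths in m; the calibration is good to about 2 mm. A picture is of the moment at which its call begins. camera_info takes no time and is no camera call.
- env.hand_in(): hands the job in, once; it reports no verdict.
Trained networks look in the newest picture that a camera, given by its name, has taken for a name from the list of things; names that differ only in an ending like _2 or _b are one class to them, and where a whole thing is asked for, a point or a joint stands for the part that bears it (a point fixed in the world has none). Each returns a list of dicts, best first, with "conf" (0 to 1); they miss things now and then, are a little off and sometimes report something else, mostly with a low value. They report only what shows in the picture. A call takes as long as a camera call. They do not tell look-alikes from the thing itself.
- spotter.spot_in(camera, query): "extent" ([left, top, right, bottom] in pixels, round what is visible of it).
The state is a dict: "clock": time; "joint_pos": joint angles; "qvel": joint speeds; "tau": joint torques, N m; "tcp_pos": TCP position; "orientation": TCP orientation; "wrist_force": force on the tool from outside, world axes, zero at the start; "ft_torque": the same for the moment, N m; "finger_gap": finger opening in m.
Only numpy, scipy, OpenCV 4.12 (cv2) and the standard library are available. Lean on these libraries where they do the work, as an engineer would, in place of code of your own. Each camera call takes 0.05 s, during which the arm holds its last target. There are 200 camera calls.

## Task

Set the next batch of dye powder shaking: guide the shaker's lever through its zigzag gate from the middle slot to the front slot (park), swing the clear top door right open by its handle, and stand every powder jar that is on the table upright in the bay, one to a compartment. Then close the door fully and guide the lever through the gate all the way into the back slot (run). The door may be open only while the lever is in park; leave the tape, brush and beaker where they are.

Things in the scene. Friction and masses are not known exactly. Their poses are not given: they have to be found in the camera images.
- shaker: jar shaker, a white and grey bench machine fixed to the table, 156 (x) x 346 (y) x 108 mm high; origin at the centre of its underside, x to its back (away from the robot at yaw 0), y to its left, z up. Left two thirds: jar bay under a clear hinged top door; right third: flat console (top 108 mm up) with the lever gate
- bay_floor (a point): centre of the jar bay's floor, 25 mm above the table, at (0, 55) mm in the shaker's frame, same axes. The bay is 142 (x) by 222 (y) mm inside; its 7 mm walls rise 81 mm above this floor; two dividers at y = -37 and +37 mm (4 mm thick, 22 mm high) part it into three compartments, each 142 (x) by about 70 (y) mm
- bay_0 (a point): centre of the floor of the right-hand compartment (next to the console)
- bay_1 (a point): centre of the floor of the middle compartment
- bay_2 (a point): centre of the floor of the left-hand compartment
- load_door (a joint): opening angle of the bay's top door in rad: 0 = shut, flat on the bay; grows as its front edge swings up and back; upright at the back of the bay at 1.57; stop at 1.75. The hinge is stiff: the door stays where it is left and about 3 N at the handle moves it
- door_hinge (a point): middle of the door's hinge line, along the shaker's y axis, at the back top edge of the bay: (78, 55, 106) mm in the shaker's frame. The door is 156 mm from hinge to front edge, 236 mm wide, 7 mm thick
- door_handle (a point): middle of the door's handle, a round steel bar, 12 mm diameter, 120 mm long, parallel to the hinge, 201 mm from the hinge line, 45 mm beyond the door's front edge and 3.5 mm outside the hinge plane, on two arms 110 mm apart; free all round; 110 mm above the table in front of the machine when shut. Moves with the door
- gate_pivot (a point): the fixed point about which the lever tilts, inside the console at (0, -118, 25) mm in the shaker's frame, same axes
- gear_knob (a point): centre of the lever's black ball knob, 32 mm diameter, 150 mm from gate_pivot on a 10 mm round steel stem; upright it would stand 175 mm above the table, 67 mm over the console. With F = gear_fore and S = gear_side - 0.126, its place from gate_pivot in the shaker's axes is 150 mm x (sin F cos S, sin S, cos F cos S)
- gear_fore (a joint): lever's tilt along the shaker's x in rad: negative to the front (robot), positive to the back. The slot's path as (gear_fore, gear_side): PARK, front left (-0.43, 0.25); back to (-0.16, 0.25); across to the right (-0.16, 0); back through the middle slot to (0.16, 0); across to the left (0.16, 0.25); back to RUN, back left (0.43, 0.25). Play about 0.04 each way
- gear_side (a joint): lever's tilt along the shaker's y in rad: 0 = leaning right (middle slot), 0.25 = leaning left (front and back slots). The stem runs in a zigzag slot 16 mm wide in the console's 8 mm top plate. The lever is lightly stiff (about 1 N at the knob) and stays where it is left
- jar_1_centre (a point): centre, half-way up, of a screw-capped plastic powder jar to be loaded: round, 57 mm diameter, 66 mm tall, 0.14 kg, z up through its cap; only two or three of the jars jar_1 to jar_4 are present in a run
- jar_2_centre (a point): centre, half-way up, of a screw-capped plastic powder jar to be loaded: round, 57 mm diameter, 66 mm tall, 0.14 kg, z up through its cap; only two or three of the jars jar_1 to jar_4 are present in a run
- jar_3_centre (a point): centre, half-way up, of a screw-capped plastic powder jar to be loaded: round, 57 mm diameter, 66 mm tall, 0.14 kg, z up through its cap; only two or three of the jars jar_1 to jar_4 are present in a run
- jar_4_centre (a point): centre, half-way up, of a screw-capped plastic powder jar to be loaded: round, 57 mm diameter, 66 mm tall, 0.14 kg, z up through its cap; only two or three of the jars jar_1 to jar_4 are present in a run
- tape_roll: a roll of masking tape lying flat, 100 mm diameter, 25 mm high; origin under its centre; leave alone
- scrub_brush: a hand brush, 30 x 86 x 55 mm; origin under its centre; leave alone
- beaker: a green mixing beaker, 78 mm diameter, 109 mm tall; origin under its centre; leave alone
Mind the look-alikes: they are no part of the job. Leave any blue or purple look-alike of the part that bears jar_3_centre alone.

How it is judged:
By the outcome, as a careful person would: the job done as asked, in the order asked, and still so for the second after the job is handed in, with the robot touching nothing.
Of jar_1, jar_2, jar_3, jar_4 only 2 to 3 are there at a start; the rules pass over those that are not, and their reading is None.
At some moment in a run one of jar_1, jar_2, jar_3, jar_4 may be knocked a few centimetres aside while the robot is not near it.
It also fails if it takes over 208 s, if anything falls off the work surface, if the arm or the gripper's body presses on something with over 40 N, if the wrist force passes 120 N, or if a joint passes its speed limit or range.

## Working session

There is one attempt and no reset: what is moved stays moved. The work goes in short steps, Python scripts to look and compute and a tool call to move; the robot and the scene stay as the last step left them, time stands still between calls to the robot, and variables do not carry over. Pictures are saved under pics/ and viewed, about 12 in all and at most 16, crops included, and the job is handed in when it is done.

Besides the shell and the picture viewer there is one more tool, called as a command line: name --argument value ..., lists and objects as JSON in quotes. play_rows: Moves the arm, as the interface text tells. Its arguments: {"type":"object","properties":{"moves":{"type":"array"},"force":{"type":"number"}},"required":["moves"]}

```bash
mkdir -p pics; ls
python3 - <<'E'
from workcell import get_state, imaging, env, spotter
import cv2
for n in ("scene","top"):
    im=imaging.read_camera(n); cv2.imwrite(f"pics/{n}0.png",im[:,:,::-1])
    i=imaging.camera_info(n); print(n,i)
    for q in ("shaker","jar_1_centre","gear_knob","door_handle","tape_roll","scrub_brush","beaker"):
        print(q,[(round(d["conf"],2),[round(v) for v in d["extent"]]) for d in spotter.spot_in(n,q)])
print(get_state())
E
```

```text
pics
scene {'fx': 443.9729575426262, 'fy': 443.9729575426262, 'cx': 251.60030513074085, 'cy': 191.9028507752419, 'world_to_cam': array([[ 0.4809583 , -0.87659981,  0.01587079, -0.28297612],
       [-0.50011042, -0.28917055, -0.81625362,  0.38098238],
       [ 0.72011713,  0.38464681, -0.57747567,  1.17872719],
       [ 0.        ,  0.        ,  0.        ,  1.        ]])}
shaker [(0.74, [203, 160, 304, 238]), (0.44, [315, 223, 334, 251])]
jar_1_centre [(0.63, [315, 226, 334, 254])]
gear_knob [(0.69, [277, 180, 287, 200]), (0.36, [202, 160, 304, 241])]
door_handle [(0.87, [203, 161, 277, 199])]
tape_roll [(0.68, [248, 248, 282, 280])]
scrub_brush []
beaker [(0.72, [325, 187, 351, 221])]
top {'fx': 362.4590190992863, 'fy': 362.4590190992863, 'cx': 254.69042886984283, 'cy': 194.00335135887377, 'world_to_cam': array([[-0.00446712, -0.99977419, -0.02077541, -0.01881945],
       [-0.99047987,  0.00728213, -0.13746489,  0.53841034],
       [ 0.13758514,  0.01996355, -0.99028874,  1.06561735],
       [ 0.        ,  0.        ,  0.        ,  1.        ]])}
shaker [(0.67, [174, 128, 307, 210])
[... 333 characters left out ...]
144])]
{'clock': 0.8, 'joint_pos': array([1.05839221e+00, 3.13190783e-01, 4.61114090e-02, 1.30357416e+00,
       4.05633087e-06, 1.43120548e+00]), 'qvel': array([-5.70952356e-04,  1.46638280e-03, -3.53505748e-04, -3.19999162e-04,
        7.11221517e-05,  4.86731132e-04]), 'tau': array([ 1.97504116e-03, -4.80390644e+01,  2.98793060e+01, -1.68472898e-04,
       -6.73219773e-06,  9.45277861e-06]), 'tcp_pos': array([0.20946775, 0.53555087, 0.23133311]), 'orientation': array([2.09442499e-05, 1.85328983e-01, 9.82676530e-01, 6.82874390e-05]), 'wrist_force': array([-0.2853181 ,  1.54078495,  0.05493593]), 'ft_torque': array([ 0.04233409,  0.00582003, -0.03688977]), 'finger_gap': 0.08512674371917017}
```

Run:
```python
import cv2
a=cv2.imread("pics/top0.png");b=cv2.imread("pics/scene0.png")
cv2.imwrite("pics/t1.png",cv2.resize(a[90:290,90:370],None,fx=2.85,fy=2.85,interpolation=cv2.INTER_CUBIC))
cv2.imwrite("pics/s1.png",cv2.resize(b[120:320,150:430],None,fx=2.85,fy=2.85,interpolation=cv2.INTER_CUBIC))
```

```text
(no output)
```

View pics/t1.png

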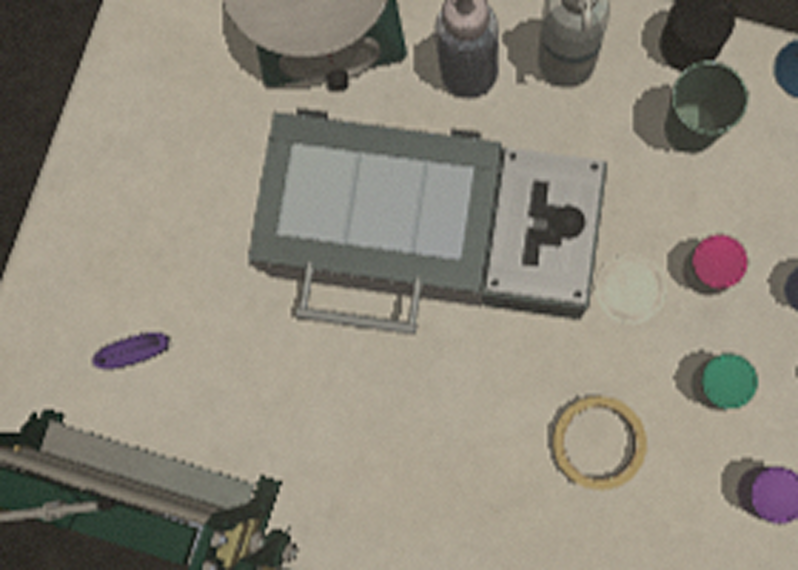

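View pics/s1.png

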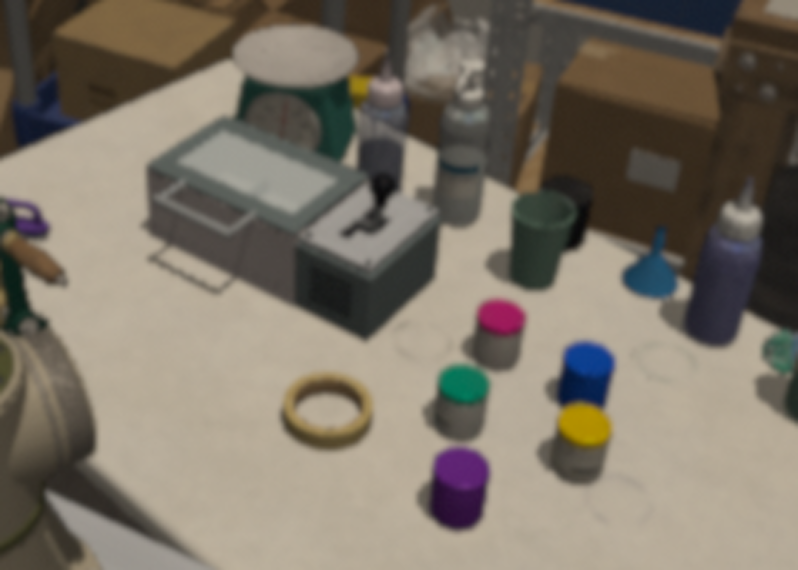

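The pictures show three clear-bodied powder jars: red cap (top view ≈343,182), green cap (≈346,224) and yellow cap (scene ≈355,269). The solid blue and purple ones are look-alikes. The shaker is slightly yawed, with its lever at the right (middle slot), and the tape is at top ≈(300,245). Next I localise everything.

```bash
cat > h.py <<'E'
import numpy as np, cv2
from scipy.optimize import least_squares
from workcell import get_state, imaging
def proj(cam,P):
    i=imaging.camera_info(cam);P=np.atleast_2d(P);c=P@i["world_to_cam"][:3,:3].T+i["world_to_cam"][:3,3]
    return np.c_[i["fx"]*c[:,0]/c[:,2]+i["cx"],i["fy"]*c[:,1]/c[:,2]+i["cy"]]
def back(cam,uv,z):
    i=imaging.camera_info(cam);R=i["world_to_cam"][:3,:3];t=i["world_to_cam"][:3,3]
    d=R.T@np.array([(uv[0]-i["cx"])/i["fx"],(uv[1]-i["cy"])/i["fy"],1]);o=-R.T@t
    return (o+d*(z-o[2])/d[2])[:2]
HUE={"red":(160,178),"green":(70,92),"yellow":(20,30),"blue":(103,118),"purple":(130,150)}
def caps(cam,im,z=.066,mins=110):
    hsv=cv2.cvtColor(im,cv2.COLOR_RGB2HSV);out={}
    for n,(a,b) in HUE.items():
        m=cv2.inRange(hsv,(a,mins,60),(b,255,255))
        k,l,s,c=cv2.connectedComponentsWithStats(m)
        out[n]=[(s[j,4],s[j,:4].tolist(),c[j].round(1).tolist(),back(cam,c[j],z).round(4).tolist()) for j in range(1,k) if s[j,4]>60]
    return out
def yaw(): # world angle of tool y
    w,x,y,z=get_state()["orientation"]; return np.degrees(np.arctan2(1-2*(x*x+z*z),2*(x*y-w*z)))
SH=None
def sh(pose,p):
    x,y,a=pose;c,s=np.cos(a),np.sin(a);p=np.atleast_2d(p)
    return np.c_[x+c*p[:,0]-s*p[:,1],y+s*p[:,0]+c*p[:,1],p[:,2]]
E
python3 - <<'E'
from h import *
for cam in("top","scene"):
    im=cv2.imread(f"pics/{cam}0.png")[:,:,::-1].copy()
    for n,v in caps(cam,im).items(): print(cam,n,v)
f=lambda l,o:np.array(l)/2.85+o
ot=np.array([90,90]);os_=np.array([150,120])
mod=np.array([[78,-173,108],[-78,-173,108],[-123,115,109.5],[-123,-5,109.5],[78,173,109.5],[-78,173,109.5]])/1e3
top=f([(606,160),(582,306),(295,316),(415,329),(275,113),(249,265)],ot)
ms=np.array([[78,-173,108],[-78,-173,108],[78,173,109.5],[-78,173,109.5]])/1e3
sc=f([(438,211),(365,273),(227,119),(149,165)],os_)
def res(p): return np.r_[(proj("top",sh(p,mod))-top).ravel(),(proj("scene",sh(p,ms))-sc).ravel()]
r=least_squares(res,[.6,.1,0],loss="soft_l1");print(r.x,np.degrees(r.x[2]));print(res(r.x).reshape(-1,2).round(1).tolist())
print(yaw())
F,S=0,-.126
k=np.array([[0,-.118+.15*np.sin(S),.025+.15*np.cos(S)]]);print(sh(r.x,k),proj("top",sh(r.x,k)),proj("scene",sh(r.x,k)))
E
```

```text
top red [(np.int32(271), [333, 173, 19, 18], [342.1, 181.5], [0.5698, -0.2816])]
top green [(np.int32(262), [337, 215, 18, 18], [345.5, 223.3], [0.4462, -0.2868])]
top yellow [(np.int32(293), [382, 213, 19, 19], [391.0, 221.7], [0.45, -0.4185])]
top blue [(np.int32(102), [177, 2, 13, 18], [183.6, 8.9], [1.1342, 0.2023]), (np.int32(502), [76, 30, 54, 29], [105.2, 48.3], [1.0032, 0.4485]), (np.int32(271), [371, 180, 19, 18], [380.1, 188.4], [0.5482, -0.3922]), (np.int32(197), [400, 327, 26, 29], [410.7, 341.1], [0.1182, -0.4546])]
top purple []
scene red [(np.int32(124), [191, 49, 21, 9], [202.3, 53.2], [1.8385, 1.0506]), (np.int32(165), [318, 225, 16, 13], [325.4, 231.2], [0.5644, -0.2844])]
scene green [(np.int32(66), [127, 177, 17, 13], [134.0, 183.4], [0.4676, 0.4317]), (np.int32(176), [304, 249, 17, 13], [312.2, 254.9], [0.4399, -0.2897])]
scene yellow [(np.int32(96), [215, 53, 17, 9], [223.5, 57.0], [1.8469, 0.8952]), (np.int32(72), [272, 146, 8, 12], [275.4, 150.4], [0.9517, 0.0869]), (np.int32(67), [144, 213, 7, 20], [147.6, 221.1], [0.3196, 0.2454]), (np.int32(184), [250, 254,
[... 443 characters left out ...]
74.5], [1.6294, 0.6622]), (np.int32(260), [273, 66, 24, 29], [280.9, 80.6], [1.6728, 0.4078]), (np.int32(333), [349, 78, 65, 30], [372.4, 94.1], [1.7505, -0.0951]), (np.int32(274), [348, 241, 17, 21], [355.9, 250.0], [0.5271, -0.3988]), (np.int32(118), [318, 371, 28, 13], [327.8, 377.6], [0.0804, -0.4762])]
scene purple [(np.int32(290), [303, 278, 18, 26], [311.9, 287.4], [0.3177, -0.3394])]
[ 0.61634317  0.01799847 -0.15228255] -8.72514763503167
[[0.8, -0.1], [2.1, 1.7], [0.1, -0.9], [-0.4, 0.7], [-0.7, -0.0], [-1.0, -1.3], [1.2, -0.2], [1.2, 0.0], [-1.6, -1.0], [-2.1, 0.3]]
68.63937319483514
[[ 0.59558375 -0.11726785  0.17381087]] [[289.01459647 165.60167254]] [[284.70694829 184.36070233]]
```

```bash
cat > ov.py <<'E'
from h import *
import sys
def overlay(pose,out,s=5,lever=(0,0)):
    tiles=[]
    for cam,(x0,y0,x1,y1) in (("top",(170,120,312,212)),):
        im=cv2.imread("pics/top0.png")
        im=cv2.resize(im[y0:y1,x0:x1],None,fx=s,fy=s,interpolation=cv2.INTER_CUBIC)
        def poly(P,c,cl=True):
            q=((proj(cam,sh(pose,np.array(P)/1e3))-[x0,y0]+.5)*s-.5)
            cv2.polylines(im,[np.round(q).astype(int).reshape(-1,1,2)],cl,c,1)
        poly([(78,-173,108),(-78,-173,108),(-78,-63,108),(78,-63,108)],(0,0,255))
        poly([(78,-63,109.5),(-78,-63,109.5),(-78,173,109.5),(78,173,109.5)],(255,0,0))
        poly([(-123,115,110),(-123,-5,110)],(0,200,0),False)
        poly([(-78,-173,0),(-78,173,0)],(0,255,255),False)
        F,S=lever[0],lever[1]-.126
        k=[150*np.sin(F)*np.cos(S),-118+150*np.sin(S),25+150*np.cos(F)*np.cos(S)]
        t=np.linspace(0,6.28,24);poly([(k[0]+16*np.cos(a),k[1]+16*np.sin(a),k[2]) for a in t],(255,0,255))
        poly([tuple(np.array([0,-118,25])+83/np.cos(f)/np.cos(g-.126)*np.array([np.sin(f)*np.cos(g-.126),np.sin(g-.126),np.cos(f)*np.cos(g-.126)])) for f,g in [(-.43,.25),(-.16,.25),(-.16,0),(.16,0),(.16,.25),(.43,.25)]],(0,255,255),False)
        tiles.append(im)
    cv2.imwrite(out,tiles[0])
overlay((0.61634,0.018,-0.15228),"pics/ov1.png")
E
python3 ov.py
```

```text
(no output)
```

View pics/ov1.png

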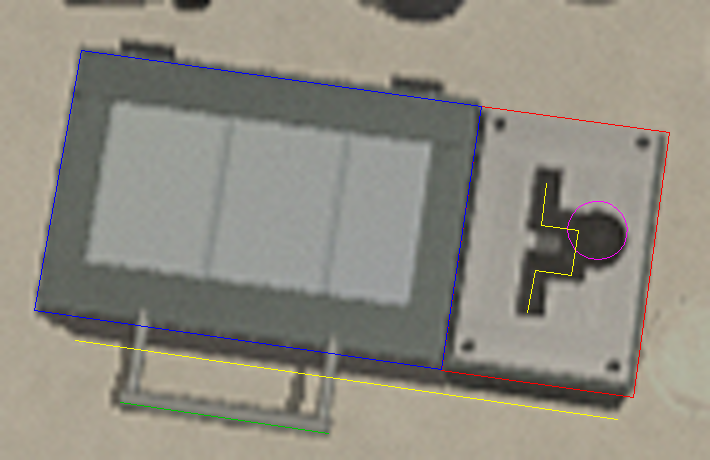

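The gate, handle and front edge show the shaker about 3.5 mm farther back than the fit, and the lever a little forward in its slot. The yaw and y fit well. Now working out the approach.

```bash
cat >> h.py <<'E'
POSE=(0.6198,0.0175,-0.1523)
def go(p,yw=None,frame="sh",show=True):
    """tool-axis delta (cm) and twist (deg) from the present pose to TCP target p (m)"""
    p=sh(POSE,p)[0] if frame=="sh" else np.array(p,float)
    st=get_state();y=np.radians(yaw());d=p-st["tcp_pos"]
    tx=np.array([-np.sin(y),np.cos(y),0]);ty=np.array([np.cos(y),np.sin(y),0])
    r=np.array([d@tx,d@ty,-d[2]])*100
    tw=0 if yw is None else (yaw()-yw+180)%360-180
    if show: print("delta",r.round(2).tolist(),"twist",round(tw,1))
    return r,tw
def knob(F,G):
    S=G-.126;return np.array([.15*np.sin(F)*np.cos(S),-.118+.15*np.sin(S),.025+.15*np.cos(F)*np.cos(S)])
def inv():
    st=get_state();d=st["tcp_pos"]-np.array([POSE[0],POSE[1],0]);c,s=np.cos(POSE[2]),np.sin(POSE[2])
    return np.array([c*d[0]+s*d[1],-s*d[0]+c*d[1],d[2]])
E
python3 - <<'E'
from h import *
go((-.007,-.137,.26),-8.7)
k0=knob(-.05,0)
for F,G in[(-.05,0),(-.16,0),(-.16,.125),(-.16,.25),(-.3,.25),(-.43,.25),(.16,0),(.16,.125),(.16,.25),(.3,.25),(.43,.25)]:
    k=knob(F,G);print(F,G,(k*1000).round(1),"rel k0 [y,x,-z]cm",((k-k0)*[1,1,-1]*100).round(2)[[1,0,2]])
E
```

```text
delta [-59.4, -46.82, -2.87] twist 77.3
-0.05 0 [  -7.4 -136.9  173.6] rel k0 [y,x,-z]cm [ 0.  0. -0.]
-0.16 0 [ -23.7 -136.9  171.9] rel k0 [y,x,-z]cm [ 0.   -1.63  0.17]
-0.16 0.125 [ -23.9 -118.1  173.1] rel k0 [y,x,-z]cm [ 1.87 -1.65  0.05]
-0.16 0.25 [-23.7 -99.4 171.9] rel k0 [y,x,-z]cm [ 3.74 -1.63  0.17]
-0.3 0.25 [-44.  -99.4 167.2] rel k0 [y,x,-z]cm [ 3.74 -3.66  0.64]
-0.43 0.25 [-62.1 -99.4 160.3] rel k0 [y,x,-z]cm [ 3.74 -5.46  1.33]
0.16 0 [  23.7 -136.9  171.9] rel k0 [y,x,-z]cm [0.   3.11 0.17]
0.16 0.125 [  23.9 -118.1  173.1] rel k0 [y,x,-z]cm [1.87 3.13 0.05]
0.16 0.25 [ 23.7 -99.4 171.9] rel k0 [y,x,-z]cm [3.74 3.12 0.17]
0.3 0.25 [ 44.  -99.4 167.2] rel k0 [y,x,-z]cm [3.74 5.14 0.64]
0.43 0.25 [ 62.1 -99.4 160.3] rel k0 [y,x,-z]cm [3.74 6.95 1.33]
```

play_rows --moves '[{"claw": 6,"delta_pos": [0,0,-4],"twist": 0},{"claw": 6,"delta_pos": [-59.4,-46.8,-4],"twist": 77.3},{"claw": 6,"delta_pos": [-59.4,-46.8,-4],"twist": 77.3},{"claw": 6,"delta_pos": [-59.4,-46.8,-4],"twist": 77.3},{"claw": 6,"delta_pos": [-59.4,-46.8,-4],"twist": 77.3},{"claw": 6,"delta_pos": [-59.4,-46.8,-4],"twist": 77.3},{"claw": 6,"delta_pos": [-59.4,-46.8,-4],"twist": 77.3},{"claw": 6,"delta_pos": [-59.4,-46.8,-4],"twist": 77.3},{"claw": 6,"delta_pos": [-59.4,-46.8,-4],"twist": 77.3},{"claw": 6,"delta_pos": [-59.4,-46.8,-4],"twist": 77.3},{"claw": 6,"delta_pos": [-59.4,-46.8,-4],"twist": 77.3},{"claw": 6,"delta_pos": [-59.4,-46.8,-4],"twist": 77.3}]'

```text
clock: 2.3
tcp_pos: [0.5583, -0.0594, 0.2715]
orientation: [0.0, 0.759, 0.652, 0.0]
wrist_force: [0.9, 0.5, 0.4]
finger_gap: 0.06
```

Run:
```python
from h import *
print(yaw(),inv());go((-.007,-.137,.26),-8.7)
```

```text
-8.678678565401821 [-0.0491291  -0.08536997  0.27152226]
delta [-5.17, 4.21, 1.15] twist 0.0
```

play_rows --moves '[{"claw": 6,"delta_pos": [-5.2,4.2,1],"twist": 0},{"claw": 6,"delta_pos": [-5.2,4.2,1],"twist": 0},{"claw": 6,"delta_pos": [-5.2,4.2,1],"twist": 0}]'

```text
clock: 2.68
tcp_pos: [0.5908, -0.1154, 0.2607]
orientation: [-0.001, 0.759, 0.651, -0.0]
wrist_force: [-0.3, 0.8, 0.4]
finger_gap: 0.0602
```

Run:
```python
from h import *
print(yaw(),inv());go((-.007,-.137,.16),-8.7)
a=imaging.read_camera("top")[120:260,160:320,::-1];b=imaging.read_camera("scene")[90:230,220:380,::-1]
cv2.imwrite("pics/k1.png",np.hstack([cv2.resize(v,(400,350),interpolation=2) for v in (a,b)]))
```

```text
-8.721630403782884 [-0.00851809 -0.13571766  0.26068603]
delta [-0.13, 0.15, 10.07] twist -0.0
```

View pics/k1.png

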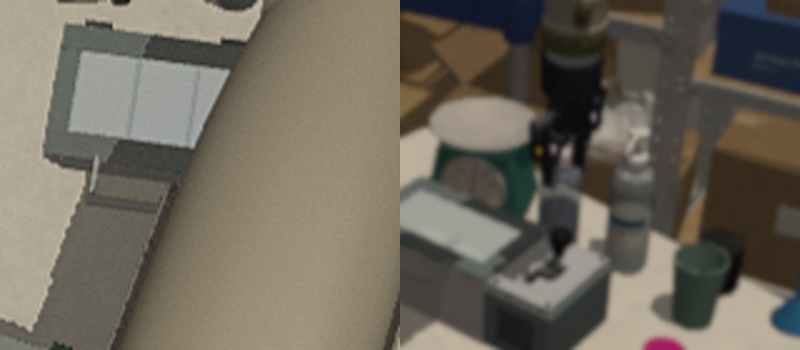

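play_rows --force 20 --moves '[{"claw": 6,"delta_pos": [-0.1,0.1,4],"twist": 0},{"claw": 6,"delta_pos": [-0.1,0.1,8],"twist": 0},{"claw": 6,"delta_pos": [-0.1,0.1,10.6],"twist": 0},{"claw": 6,"delta_pos": [-0.1,0.1,10.6],"twist": 0},{"claw": 2.5,"delta_pos": [-0.1,0.1,10.6],"twist": 0},{"claw": 2.5,"delta_pos": [-0.1,0.1,10.6],"twist": 0},{"claw": 2.5,"delta_pos": [-0.1,0.1,10.6],"twist": 0},{"claw": 2.5,"delta_pos": [-0.1,0.1,10.6],"twist": 0}]'

```text
clock: 3.78
tcp_pos: [0.5929, -0.1167, 0.1574]
orientation: [0.002, 0.758, 0.652, 0.001]
wrist_force: [-1.3, -0.8, 6.9]
finger_gap: 0.0304
```

Run:
```python
from h import *
print(yaw(),inv(),get_state()["wrist_force"])
b=imaging.read_camera("scene")[140:220,250:350,::-1]
cv2.imwrite("pics/k2.png",cv2.resize(b,None,fx=5,fy=5,interpolation=2))
```

```text
-8.663048930636487 [-0.00619022 -0.13675022  0.15740457] [-1.26510314 -0.81962698  6.94914049]
```

View pics/k2.png

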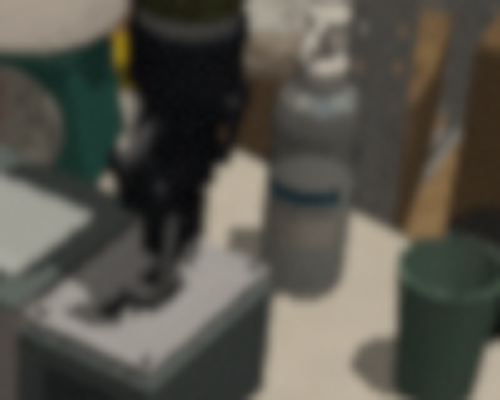

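play_rows --force 20 --moves '[{"claw": 4.5,"delta_pos": [0,0,0],"twist": 0},{"claw": 4.5,"delta_pos": [0,0,0.7],"twist": 0},{"claw": 4.5,"delta_pos": [0,0,0.7],"twist": 0},{"claw": 2.5,"delta_pos": [0,0,0.7],"twist": 0},{"claw": 2.5,"delta_pos": [0,0,0.7],"twist": 0},{"claw": 2.5,"delta_pos": [0,0,0.7],"twist": 0}]'

```text
clock: 4.58
tcp_pos: [0.5918, -0.1162, 0.148]
orientation: [-0.0, 0.758, 0.652, -0.0]
wrist_force: [-0.2, -0.1, -3.5]
finger_gap: 0.0305
```

play_rows --force 20 --moves '[{"claw": 4.5,"delta_pos": [0,0,0],"twist": 0},{"claw": 4.5,"delta_pos": [0,0,-0.4],"twist": 0},{"claw": 4.5,"delta_pos": [0,0,-0.4],"twist": 0},{"claw": 2.5,"delta_pos": [0,0,-0.4],"twist": 0},{"claw": 2.5,"delta_pos": [0,0,-0.4],"twist": 0},{"claw": 2.5,"delta_pos": [0,0,-0.4],"twist": 0}]'

```text
clock: 5.32
tcp_pos: [0.5921, -0.1164, 0.1527]
orientation: [0.0, 0.759, 0.652, 0.0]
wrist_force: [-0.4, 0.2, 2.8]
finger_gap: 0.0307
```

Run:
```python
from h import *
print(yaw(),inv(),get_state()["wrist_force"])
```

```text
-8.66446116272169 [-0.00704325 -0.13654219  0.15270147] [-0.4235972   0.19217     2.79192247]
```

play_rows --moves '[{"claw": 2.5,"delta_pos": [0,-0.8,0.08],"twist": 0},{"claw": 2.5,"delta_pos": [0,-1.6,0.17],"twist": 0},{"claw": 2.5,"delta_pos": [0,-1.65,0.17],"twist": 0},{"claw": 2.5,"delta_pos": [0.9,-1.65,0.1],"twist": 0},{"claw": 2.5,"delta_pos": [1.9,-1.65,0.05],"twist": 0},{"claw": 2.5,"delta_pos": [2.8,-1.65,0.1],"twist": 0},{"claw": 2.5,"delta_pos": [3.7,-1.65,0.17],"twist": 0},{"claw": 2.5,"delta_pos": [3.7,-1.65,0.17],"twist": 0}]'

```text
clock: 6.32
tcp_pos: [0.5807, -0.076, 0.1501]
orientation: [-0.001, 0.758, 0.652, -0.0]
wrist_force: [-0.5, 0.4, 3.6]
finger_gap: 0.0306
```

play_rows --moves '[{"claw": 2.5,"delta_pos": [0,-1.0,0.2],"twist": 0},{"claw": 2.5,"delta_pos": [0,-2.0,0.47],"twist": 0},{"claw": 2.5,"delta_pos": [0,-3.0,0.8],"twist": 0},{"claw": 2.5,"delta_pos": [0,-3.9,1.2],"twist": 0},{"claw": 2.5,"delta_pos": [0,-3.9,1.2],"twist": 0}]'

```text
clock: 6.95
tcp_pos: [0.5409, -0.0711, 0.1379]
orientation: [-0.001, 0.759, 0.652, -0.001]
wrist_force: [0.3, 0.5, 0.9]
finger_gap: 0.0306
```

Run:
```python
from h import *
print(yaw(),inv(),get_state()["wrist_force"],get_state()["finger_gap"])
```

```text
-8.680459873500201 [-0.06450995 -0.09956498  0.13792916] [0.30093627 0.45093353 0.86456448] 0.030552020453016637
```

play_rows --moves '[{"claw": 5.5,"delta_pos": [0,0,0],"twist": 0},{"claw": 5.5,"delta_pos": [0,0,0],"twist": 0},{"claw": 5.5,"delta_pos": [0,0,-4],"twist": 0},{"claw": 5.5,"delta_pos": [0,0,-8],"twist": 0},{"claw": 3.4,"delta_pos": [6,-3,-8],"twist": 0},{"claw": 3.4,"delta_pos": [11,-5,-8],"twist": 0},{"claw": 3.4,"delta_pos": [15.5,-5.8,-7],"twist": 0},{"claw": 3.4,"delta_pos": [15.5,-5.8,-4],"twist": 0},{"claw": 3.4,"delta_pos": [15.5,-5.8,-4],"twist": 0}]'

```text
clock: 8.07
tcp_pos: [0.5066, 0.0912, 0.1765]
orientation: [-0.002, 0.758, 0.652, -0.002]
wrist_force: [-0.6, -0.2, 0.3]
finger_gap: 0.0341
```

Run:
```python
from h import *
print(yaw(),inv(),get_state()["wrist_force"],get_state()["finger_gap"])
go((-.123,.055,.089))
a=imaging.read_camera("top")[120:220,170:310,::-1];b=imaging.read_camera("scene")[130:230,190:330,::-1]
cv2.imwrite("pics/d1.png",np.hstack([cv2.resize(v,(400,286),interpolation=2) for v in (a,b)]))
```

```text
-8.579857245789965 [-0.12310724  0.05565151  0.17649903] [-0.56377846 -0.2134484   0.30952411] 0.03414864147603411
delta [-0.07, 0.01, 8.75] twist 0
```

View pics/d1.png

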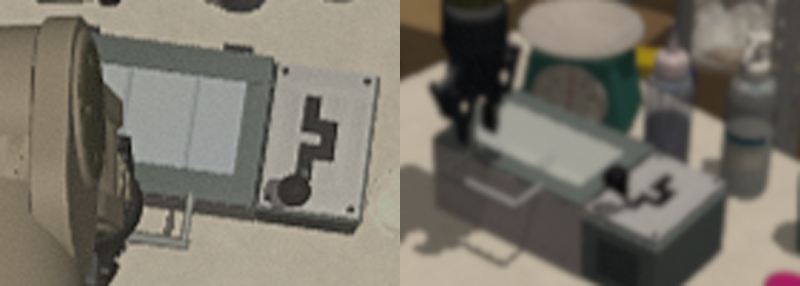

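The lever knob sits at the front-left end of the gate (park). Now grasping the handle.

play_rows --force 30 --moves '[{"claw": 3.4,"delta_pos": [0,0,3],"twist": 0},{"claw": 3.4,"delta_pos": [0,0,6],"twist": 0},{"claw": 3.4,"delta_pos": [0,0,7.5],"twist": 0},{"claw": 3.4,"delta_pos": [0,0,8.7],"twist": 0},{"claw": 3.4,"delta_pos": [0,0,8.7],"twist": 0},{"claw": 0.5,"delta_pos": [0,0,8.7],"twist": 0},{"claw": 0.5,"delta_pos": [0,0,8.7],"twist": 0},{"claw": 0.5,"delta_pos": [0,0,8.7],"twist": 0}]'

```text
clock: 9.18
tcp_pos: [0.5046, 0.0912, 0.092]
orientation: [-0.003, 0.758, 0.652, -0.002]
wrist_force: [-10.8, 1.7, 8.3]
finger_gap: 0.0107
```

Run:
```python
from h import *
p=inv();print(yaw(),p,get_state()["wrist_force"],get_state()["finger_gap"])
hx,hz=.078,.106;R=np.hypot(.201,.0035);a0=np.arctan2(.0035,.201)
for t in np.r_[0:1.72:.1,1.65,1.7]:
    x=hx-R*np.cos(t+a0);z=hz+R*np.sin(t+a0)
    print(round(t,2),"dx",round((x+.123)*100,1),"dz",round(-(z-.1095)*100,1))
```

```text
-8.608296600862257 [-0.12510024  0.05540948  0.09201375] [-10.81766919   1.72155794   8.32844775] 0.01074448336152935
0.0 dx -0.0 dz -0.0
0.1 dx 0.1 dz -2.0
0.2 dx 0.5 dz -4.0
0.3 dx 1.0 dz -5.9
0.4 dx 1.7 dz -7.8
0.5 dx 2.6 dz -9.6
0.6 dx 3.7 dz -11.3
0.7 dx 5.0 dz -12.9
0.8 dx 6.3 dz -14.3
0.9 dx 7.9 dz -15.6
1.0 dx 9.5 dz -16.8
1.1 dx 11.3 dz -17.7
1.2 dx 13.1 dz -18.5
1.3 dx 15.1 dz -19.1
1.4 dx 17.0 dz -19.5
1.5 dx 19.0 dz -19.7
1.6 dx 21.0 dz -19.7
1.7 dx 23.0 dz -19.5
1.65 dx 22.0 dz -19.7
1.7 dx 23.0 dz -19.5
```

play_rows --moves '[{"claw": 0.5,"delta_pos": [0,-0.2,-2.0],"twist": 0},{"claw": 0.5,"delta_pos": [0,0.3,-4.0],"twist": 0},{"claw": 0.5,"delta_pos": [0,0.8,-5.9],"twist": 0},{"claw": 0.5,"delta_pos": [0,1.5,-7.8],"twist": 0},{"claw": 0.5,"delta_pos": [0,2.4,-9.6],"twist": 0},{"claw": 0.5,"delta_pos": [0,3.5,-11.3],"twist": 0},{"claw": 0.5,"delta_pos": [0,4.8,-12.9],"twist": 0},{"claw": 0.5,"delta_pos": [0,6.1,-14.3],"twist": 0},{"claw": 0.5,"delta_pos": [0,6.1,-14.3],"twist": 0}]'

```text
clock: 10.3
tcp_pos: [0.5658, 0.0823, 0.2377]
orientation: [-0.002, 0.758, 0.652, -0.001]
wrist_force: [-14.2, 1.7, 15.5]
finger_gap: 0.0104
```

```bash
sed -i 's/^POSE=.*/POSE=(0.6175,0.0175,-0.1523)/' h.py
python3 - <<'E'
from h import *
p=inv();print(yaw(),p,get_state()["wrist_force"],get_state()["finger_gap"],get_state()["joint_pos"].round(2))
E
```

```text
-8.607916012759587 [-0.06096189  0.05615465  0.23768249] [-14.18237913   1.65464373  15.46875706] 0.010410336130119472 [0.   0.31 0.06 1.32 0.   1.72]
```

play_rows --moves '[{"claw": 0.5,"delta_pos": [0,-0.3,-0.4],"twist": 0},{"claw": 0.5,"delta_pos": [0,1.3,-1.7],"twist": 0},{"claw": 0.5,"delta_pos": [0,2.9,-2.9],"twist": 0},{"claw": 0.5,"delta_pos": [0,4.7,-3.8],"twist": 0},{"claw": 0.5,"delta_pos": [0,6.5,-4.6],"twist": 0},{"claw": 0.5,"delta_pos": [0,8.5,-5.2],"twist": 0},{"claw": 0.5,"delta_pos": [0,10.4,-5.6],"twist": 0},{"claw": 0.5,"delta_pos": [0,12.4,-5.8],"twist": 0},{"claw": 0.5,"delta_pos": [0,14.4,-5.8],"twist": 0},{"claw": 0.5,"delta_pos": [0,15.4,-5.8],"twist": 0},{"claw": 0.5,"delta_pos": [0,15.4,-5.8],"twist": 0}]'

```text
clock: 11.68
tcp_pos: [0.7227, 0.0589, 0.2935]
orientation: [0.001, 0.758, 0.652, 0.002]
wrist_force: [2.8, 3.3, 1.7]
finger_gap: 0.0106
```

Run:
```python
from h import *
p=inv();print(yaw(),p,get_state()["wrist_force"],get_state()["finger_gap"],get_state()["joint_pos"].round(2))
```

```text
-8.626676979253618 [0.09766063 0.05685886 0.29350271] [2.78655915 3.26954578 1.74283173] 0.010600827726479752 [-0.03  0.65  0.74  1.65  0.    1.69]
```

play_rows --moves '[{"claw": 4,"delta_pos": [0,0,0],"twist": 0},{"claw": 4,"delta_pos": [0,0,0],"twist": 0},{"claw": 4,"delta_pos": [0,0,-3],"twist": 0},{"claw": 4,"delta_pos": [0,0,-5.5],"twist": 0},{"claw": 4,"delta_pos": [0,-1,-5.5],"twist": 0},{"claw": 4,"delta_pos": [0,-6,-5.5],"twist": 0},{"claw": 7.5,"delta_pos": [0,-12,-5.5],"twist": 0},{"claw": 8.5,"delta_pos": [0,-18,-5.5],"twist": 0},{"claw": 8.5,"delta_pos": [0,-24,-5.5],"twist": 0},{"claw": 8.5,"delta_pos": [0,-29,-5.5],"twist": 0},{"claw": 8.5,"delta_pos": [0,-29,-5.5],"twist": 0}]'

```text
clock: 13.05
tcp_pos: [0.4306, 0.1022, 0.3486]
orientation: [0.0, 0.758, 0.652, 0.0]
wrist_force: [1.6, 0.1, 0.0]
finger_gap: 0.0852
```

Run:
```python
from h import *
p=inv();print(yaw(),p,get_state()["tcp_pos"],get_state()["wrist_force"],get_state()["finger_gap"],get_state()["joint_pos"].round(2))
for cam in("top","scene"):
    im=imaging.read_camera(cam); cv2.imwrite(f"pics/j_{cam}.png",im[:,:,::-1])
    c=caps(cam,im)
    for n in("red","green","yellow"): print(cam,n,[v[2:] for v in c[n] if v[3][1]<-.15 or 1])
a=cv2.imread("pics/j_top.png")[90:290,160:440];b=cv2.imread("pics/j_scene.png")[90:290,150:430]
cv2.imwrite("pics/j1.png",np.hstack([cv2.resize(v,(400,286),interpolation=2) for v in (a,b)]))
```

```text
-8.591700582440529 [-0.19757378  0.05536294  0.34864944] [0.4306124  0.1021964  0.34864944] [1.58974303 0.06939286 0.02918573] 0.08524411511076489 [ 0.05  0.05  0.    1.53 -0.    1.77]
top red [([342.1, 181.5], [0.5698, -0.2816])]
top green [([345.5, 223.3], [0.4462, -0.2868])]
top yellow [([391.0, 221.7], [0.45, -0.4185])]
scene red [([325.4, 231.2], [0.5644, -0.2844])]
scene green [([135.2, 184.6], [0.4637, 0.4226]), ([312.2, 254.9], [0.4399, -0.2897])]
scene yellow [([223.5, 57.0], [1.8473, 0.8952]), ([264.5, 268.7], [0.3167, -0.1908]), ([354.7, 269.1], [0.4456, -0.4213])]
```

View pics/j1.png

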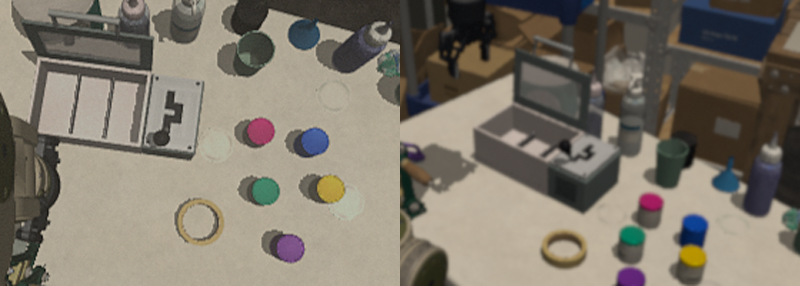

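Door is upright and open, the lever is parked and the bay is empty. No jar has moved: red (0.569,-0.282), green (0.445,-0.287), yellow (0.449,-0.419). I'll fetch red first.

Run:
```python
from h import *
go((.568,-.2825,.16),-8.7,"w");go((.568,-.2825,.026),-8.7,"w")
```

```text
delta [-35.99, 18.99, 18.82] twist 0.1
delta [-35.99, 18.99, 32.22] twist 0.1
```

play_rows --moves '[{"claw": 8,"delta_pos": [-12,3,5],"twist": 0},{"claw": 8,"delta_pos": [-36,19,7],"twist": 0},{"claw": 8,"delta_pos": [-36,19,7],"twist": 0},{"claw": 8,"delta_pos": [-36,19,7],"twist": 0},{"claw": 8,"delta_pos": [-36,19,7],"twist": 0},{"claw": 8,"delta_pos": [-36,19,7],"twist": 0},{"claw": 8,"delta_pos": [-36,19,7],"twist": 0},{"claw": 8,"delta_pos": [-36,19,12],"twist": 0},{"claw": 8,"delta_pos": [-36,19,18],"twist": 0},{"claw": 8,"delta_pos": [-36,19,22],"twist": 0},{"claw": 8,"delta_pos": [-36,19,22],"twist": 0}]'

```text
clock: 14.52
tcp_pos: [0.5661, -0.282, 0.1226]
orientation: [-0.004, 0.759, 0.651, -0.001]
wrist_force: [-0.5, 0.5, 0.3]
finger_gap: 0.08
```

Run:
```python
from h import *
go((.568,-.2825,.026),-8.7,"w")
im=imaging.read_camera("scene");print([v for v in caps("scene",im)["red"]])
cv2.imwrite("pics/r1.png",cv2.resize(im[170:300,270:400,::-1],None,fx=4,fy=4,interpolation=2))
```

```text
delta [-0.02, 0.2, 9.66] twist -0.0
[(np.int32(165), [317, 226, 17, 12], [325.2, 231.3], [0.5636, -0.2843])]
```

View pics/r1.png

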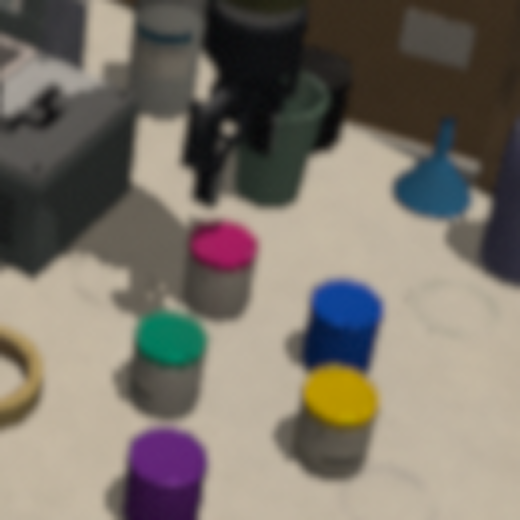

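play_rows --force 35 --moves '[{"claw": 8,"delta_pos": [0,0.2,4],"twist": 0},{"claw": 8,"delta_pos": [0,0.2,8],"twist": 0},{"claw": 8,"delta_pos": [0,0.2,9.7],"twist": 0},{"claw": 8,"delta_pos": [0,0.2,9.7],"twist": 0},{"claw": 5,"delta_pos": [0,0.2,9.7],"twist": 0},{"claw": 5,"delta_pos": [0,0.2,9.7],"twist": 0},{"claw": 5,"delta_pos": [0,0.2,9.7],"twist": 0},{"claw": 5,"delta_pos": [0,0.2,8],"twist": 0},{"claw": 5,"delta_pos": [0,0.2,3],"twist": 0},{"claw": 5,"delta_pos": [0,0.2,-3],"twist": 0},{"claw": 5,"delta_pos": [0,0.2,-9],"twist": 0},{"claw": 5,"delta_pos": [0,0.2,-14],"twist": 0}]'

```text
clock: 16.08
tcp_pos: [0.5701, -0.2828, 0.2717]
orientation: [0.001, 0.758, 0.652, 0.0]
wrist_force: [1.5, -0.6, -1.6]
finger_gap: 0.0563
```

Run:
```python
from h import *
print(get_state()["wrist_force"])
go((-.002,-.0195,.262),-8.7);go((-.002,-.0195,.053),-8.7)
```

```text
[ 1.51961134 -0.56529191 -1.56884976]
delta [28.45, -0.04, 0.97] twist 0.0
delta [28.45, -0.04, 21.87] twist 0.0
```

play_rows --moves '[{"claw": 5,"delta_pos": [6,0,0],"twist": 0},{"claw": 5,"delta_pos": [12,0,0],"twist": 0},{"claw": 5,"delta_pos": [18,0,0],"twist": 0},{"claw": 5,"delta_pos": [24,0,0],"twist": 0},{"claw": 5,"delta_pos": [28.4,0,0],"twist": 0},{"claw": 5,"delta_pos": [28.4,0,0],"twist": 0},{"claw": 5,"delta_pos": [28.4,0,5],"twist": 0},{"claw": 5,"delta_pos": [28.4,0,10],"twist": 0},{"claw": 5,"delta_pos": [28.4,0,11],"twist": 0},{"claw": 5,"delta_pos": [28.4,0,11],"twist": 0}]'

```text
clock: 17.32
tcp_pos: [0.6129, -0.0028, 0.1584]
orientation: [-0.0, 0.759, 0.651, -0.0]
wrist_force: [0.2, 0.8, -1.6]
finger_gap: 0.0567
```

Run:
```python
from h import *
print(inv(),get_state()["wrist_force"])
go((-.002,-.0195,.053),-8.7)
im=imaging.read_camera("scene")
cv2.imwrite("pics/b1.png",cv2.resize(im[110:230,190:320,::-1],None,fx=4,fy=4,interpolation=2))
```

```text
[-0.00144442 -0.02075849  0.15842726] [ 0.15188122  0.83059438 -1.56212983]
delta [0.13, -0.06, 10.54] twist -0.0
```

View pics/b1.png

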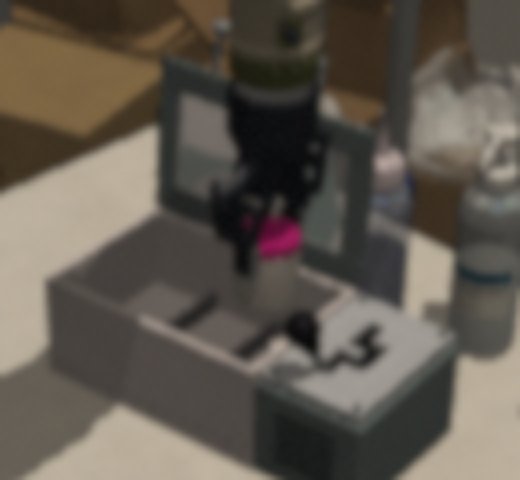

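play_rows --moves '[{"claw": 5,"delta_pos": [0.1,0,4],"twist": 0},{"claw": 5,"delta_pos": [0.1,0,8],"twist": 0},{"claw": 5,"delta_pos": [0.1,0,9.5],"twist": 0},{"claw": 5,"delta_pos": [0.1,0,10.3],"twist": 0},{"claw": 5,"delta_pos": [0.1,0,10.5],"twist": 0},{"claw": 5,"delta_pos": [0.1,0,10.5],"twist": 0}]'

```text
clock: 18.12
tcp_pos: [0.6137, -0.0013, 0.0581]
orientation: [0.001, 0.758, 0.652, 0.001]
wrist_force: [-10.0, 0.8, 17.8]
finger_gap: 0.0565
```

play_rows --moves '[{"claw": 5,"delta_pos": [0,0,-0.3],"twist": 0},{"claw": 5,"delta_pos": [0,0,-0.3],"twist": 0}]'

```text
clock: 18.38
tcp_pos: [0.6151, -0.0013, 0.0581]
orientation: [0.002, 0.758, 0.652, 0.002]
wrist_force: [-1.6, 1.5, 11.4]
finger_gap: 0.0563
```

play_rows --moves '[{"claw": 5,"delta_pos": [0,0,-0.4],"twist": 0},{"claw": 7.2,"delta_pos": [0,0,-0.4],"twist": 0},{"claw": 7.2,"delta_pos": [0,0,-0.4],"twist": 0},{"claw": 7.2,"delta_pos": [0,0,-0.4],"twist": 0},{"claw": 7.2,"delta_pos": [0,0,-4],"twist": 0},{"claw": 7.2,"delta_pos": [0,0,-10],"twist": 0},{"claw": 7.2,"delta_pos": [0,0,-16],"twist": 0},{"claw": 7.6,"delta_pos": [0,-4,-20],"twist": 0},{"claw": 8,"delta_pos": [0,-10,-20],"twist": 0},{"claw": 8,"delta_pos": [0,-16,-20],"twist": 0},{"claw": 8,"delta_pos": [0,-18,-20],"twist": 0}]'

```text
clock: 19.75
tcp_pos: [0.4315, 0.0267, 0.2556]
orientation: [-0.0, 0.758, 0.652, -0.0]
wrist_force: [1.1, -0.1, 0.4]
finger_gap: 0.0797
```

Run:
```python
from h import *
print(inv(),get_state()["wrist_force"])
for cam in("top","scene"):
    im=imaging.read_camera(cam); cv2.imwrite(f"pics/g_{cam}.png",im[:,:,::-1])
    c=caps(cam,im); c2=caps(cam,im,z=.091)
    for n in("red","green","yellow"): print(cam,n,[v[2:] for v in (c2 if n=="red" else c)[n]])
print("bays",sh(POSE,[[0,-.02,0],[0,.055,0],[0,.13,0]]))
go((.4445,-.2875,.12),-8.7,"w")
```

```text
[-0.18524975 -0.01915787  0.255642  ] [ 1.05402458 -0.07423585  0.41501382]
top red [([247.3, 165.3], [0.6157, -0.0019])]
top green [([345.5, 223.2], [0.4463, -0.2867])]
top yellow [([391.0, 221.7], [0.45, -0.4185])]
scene red [([254.8, 191.9], [0.612, 0.0016])]
scene green [([133.9, 183.7], [0.4656, 0.4303]), ([312.2, 254.9], [0.4399, -0.2897])]
scene yellow [([264.6, 268.6], [0.3169, -0.1911]), ([354.7, 269.2], [0.4455, -0.4213])]
bays [[ 0.61446576 -0.0022685   0.        ]
 [ 0.62584415  0.07186336  0.        ]
 [ 0.63722255  0.14599522  0.        ]]
delta [-30.87, 5.86, 13.61] twist 0.1
```

play_rows --moves '[{"claw": 8,"delta_pos": [-6,1,0],"twist": 0},{"claw": 8,"delta_pos": [-12,2,0],"twist": 0},{"claw": 8,"delta_pos": [-18,4,0],"twist": 0},{"claw": 8,"delta_pos": [-24,5,2],"twist": 0},{"claw": 8,"delta_pos": [-30,5.9,5],"twist": 0},{"claw": 8,"delta_pos": [-30.9,5.9,10],"twist": 0},{"claw": 8,"delta_pos": [-30.9,5.9,14],"twist": 0},{"claw": 8,"delta_pos": [-30.9,5.9,14],"twist": 0},{"claw": 8,"delta_pos": [-30.9,5.9,14],"twist": 0}]'

```text
clock: 20.98
tcp_pos: [0.448, -0.2892, 0.1167]
orientation: [0.001, 0.758, 0.652, 0.0]
wrist_force: [-0.4, 0.3, -0.3]
finger_gap: 0.0804
```

Run:
```python
from h import *
go((.4445,-.2875,.026),-8.7,"w")
im=imaging.read_camera("scene");print([v[2:] for v in caps("scene",im)["green"]])
```

```text
delta [0.11, -0.37, 9.07] twist 0.1
[([312.0, 254.8], [0.4398, -0.2893])]
```

play_rows --force 35 --moves '[{"claw": 8,"delta_pos": [0.1,-0.3,4],"twist": 0},{"claw": 8,"delta_pos": [0.1,-0.3,8],"twist": 0},{"claw": 8,"delta_pos": [0.1,-0.3,9.1],"twist": 0},{"claw": 8,"delta_pos": [0.1,-0.3,9.1],"twist": 0},{"claw": 5,"delta_pos": [0.1,-0.3,9.1],"twist": 0},{"claw": 5,"delta_pos": [0.1,-0.3,9.1],"twist": 0},{"claw": 5,"delta_pos": [0.1,-0.3,9.1],"twist": 0},{"claw": 5,"delta_pos": [0.1,-0.3,7],"twist": 0},{"claw": 5,"delta_pos": [0.1,-0.3,2],"twist": 0},{"claw": 5,"delta_pos": [0.1,-0.3,-4],"twist": 0},{"claw": 5,"delta_pos": [0.1,-0.3,-10],"twist": 0},{"claw": 5,"delta_pos": [0.1,-0.3,-14],"twist": 0}]'

```text
clock: 22.52
tcp_pos: [0.4446, -0.2874, 0.2597]
orientation: [0.002, 0.758, 0.652, 0.0]
wrist_force: [-0.3, -0.1, -1.4]
finger_gap: 0.0565
```

Run:
```python
from h import *
go((0,.0555,.262),-8.7);go((0,.0555,.055),-8.7)
```

```text
delta [38.3, 12.51, -0.23] twist 0.0
delta [38.3, 12.51, 20.47] twist 0.0
```

play_rows --moves '[{"claw": 5,"delta_pos": [5.7,1.9,0],"twist": 0},{"claw": 5,"delta_pos": [11.4,3.8,0],"twist": 0},{"claw": 5,"delta_pos": [17.1,5.7,0],"twist": 0},{"claw": 5,"delta_pos": [22.8,7.6,0],"twist": 0},{"claw": 5,"delta_pos": [28.5,9.5,0],"twist": 0},{"claw": 5,"delta_pos": [34.2,11.4,0],"twist": 0},{"claw": 5,"delta_pos": [38.3,12.5,0],"twist": 0},{"claw": 5,"delta_pos": [38.3,12.5,0],"twist": 0},{"claw": 5,"delta_pos": [38.3,12.5,5],"twist": 0},{"claw": 5,"delta_pos": [38.3,12.5,10],"twist": 0},{"claw": 5,"delta_pos": [38.3,12.5,10],"twist": 0},{"claw": 5,"delta_pos": [38.3,12.5,10],"twist": 0}]'

```text
clock: 24.02
tcp_pos: [0.6262, 0.0721, 0.1578]
orientation: [0.001, 0.759, 0.651, 0.001]
wrist_force: [0.7, -0.2, -0.9]
finger_gap: 0.0566
```

Run:
```python
from h import *
print(inv());go((0,.0555,.057),-8.7)
```

```text
[0.00027044 0.055301   0.15783643]
delta [0.02, -0.03, 10.08] twist -0.0
```

play_rows --moves '[{"claw": 5,"delta_pos": [0,0,4],"twist": 0},{"claw": 5,"delta_pos": [0,0,8],"twist": 0},{"claw": 5,"delta_pos": [0,0,9.3],"twist": 0},{"claw": 5,"delta_pos": [0,0,9.9],"twist": 0},{"claw": 5,"delta_pos": [0,0,10.1],"twist": 0},{"claw": 5,"delta_pos": [0,0,10.1],"twist": 0}]'

```text
clock: 24.78
tcp_pos: [0.6264, 0.0729, 0.0561]
orientation: [0.001, 0.758, 0.652, 0.001]
wrist_force: [0.5, 0.1, -1.5]
finger_gap: 0.0564
```

Not yet touching; a little lower until contact, then release.

play_rows --moves '[{"claw": 5,"delta_pos": [0,0,0.2],"twist": 0},{"claw": 5,"delta_pos": [0,0,0.3],"twist": 0},{"claw": 5,"delta_pos": [0,0,0.3],"twist": 0}]'

```text
clock: 25.15
tcp_pos: [0.6255, 0.0729, 0.0519]
orientation: [0.0, 0.758, 0.652, 0.0]
wrist_force: [-0.7, -0.3, -0.3]
finger_gap: 0.0563
```

play_rows --moves '[{"claw": 5,"delta_pos": [0,0,0.2],"twist": 0},{"claw": 5,"delta_pos": [0,0,0.2],"twist": 0},{"claw": 7.2,"delta_pos": [0,0,0],"twist": 0},{"claw": 7.2,"delta_pos": [0,0,0],"twist": 0},{"claw": 7.2,"delta_pos": [0,0,0],"twist": 0},{"claw": 7.2,"delta_pos": [0,0,-4],"twist": 0},{"claw": 7.2,"delta_pos": [0,0,-10],"twist": 0},{"claw": 7.2,"delta_pos": [0,0,-16],"twist": 0},{"claw": 7.6,"delta_pos": [0,-4,-20],"twist": 0},{"claw": 8,"delta_pos": [0,-10,-20],"twist": 0},{"claw": 8,"delta_pos": [0,-16,-20],"twist": 0},{"claw": 8,"delta_pos": [0,-18,-20],"twist": 0}]'

```text
clock: 26.65
tcp_pos: [0.4437, 0.1004, 0.2516]
orientation: [-0.0, 0.758, 0.652, -0.0]
wrist_force: [1.1, -0.3, 0.4]
finger_gap: 0.0802
```

Run:
```python
from h import *
print(inv(),get_state()["wrist_force"])
for cam in("top","scene"):
    im=imaging.read_camera(cam); cv2.imwrite(f"pics/y_{cam}.png",im[:,:,::-1])
    c=caps(cam,im); c2=caps(cam,im,z=.091)
    for n in("red","green","yellow"): print(cam,n,[v[2:] for v in (c2 if n!="yellow" else c)[n]])
go((.4485,-.4195,.12),-8.7,"w")
a=cv2.imread("pics/y_top.png")[90:290,160:440];b=cv2.imread("pics/y_scene.png")[90:290,150:430]
cv2.imwrite("pics/y1.png",np.hstack([cv2.resize(v,(400,286),interpolation=2) for v in (a,b)]))
```

```text
[-0.18431924  0.05558404  0.25161181] [ 1.06854821 -0.31160178  0.35691367]
top red [([246.8, 166.1], [0.6134, -0.0005])]
top green [([221.7, 162.4], [0.6251, 0.0732])]
top yellow [([391.0, 221.7], [0.45, -0.4185])]
scene red [([254.7, 192.0], [0.6117, 0.002])]
scene green [([133.6, 183.4], [0.4402, 0.4049]), ([239.3, 185.1], [0.6216, 0.0703])]
scene yellow [([223.9, 56.9], [1.8497, 0.8934]), ([147.6, 221.4], [0.3184, 0.2442]), ([264.4, 268.5], [0.3172, -0.1903]), ([354.7, 269.2], [0.4455, -0.4213])]
delta [-51.35, 8.1, 13.2] twist 0.1
```

View pics/y1.png

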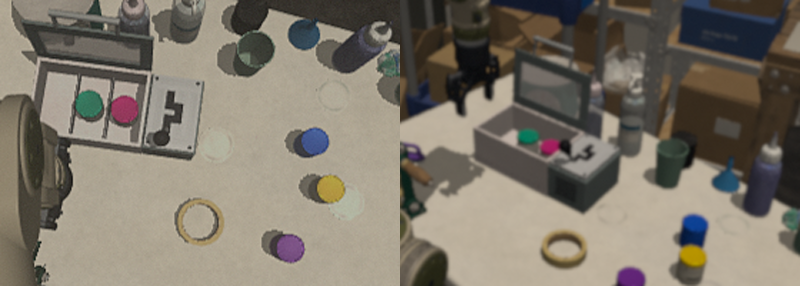

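Red is in the right compartment, green in the middle, and the yellow jar hasn't moved. Fetching yellow.

play_rows --moves '[{"claw": 8,"delta_pos": [-6,1,-2],"twist": 0},{"claw": 8,"delta_pos": [-12,2,-2],"twist": 0},{"claw": 8,"delta_pos": [-18,3,-2],"twist": 0},{"claw": 8,"delta_pos": [-24,4,-2],"twist": 0},{"claw": 8,"delta_pos": [-30,5,-2],"twist": 0},{"claw": 8,"delta_pos": [-36,6,-2],"twist": 0},{"claw": 8,"delta_pos": [-42,7,0],"twist": 0},{"claw": 8,"delta_pos": [-48,8,3],"twist": 0},{"claw": 8,"delta_pos": [-51.3,8.1,8],"twist": 0},{"claw": 8,"delta_pos": [-51.3,8.1,13],"twist": 0},{"claw": 8,"delta_pos": [-51.3,8.1,13],"twist": 0},{"claw": 8,"delta_pos": [-51.3,8.1,13],"twist": 0}]'

```text
clock: 28.25
tcp_pos: [0.4511, -0.4202, 0.123]
orientation: [0.001, 0.758, 0.652, 0.0]
wrist_force: [0.3, -0.3, 1.0]
finger_gap: 0.0801
```

Run:
```python
from h import *
go((.4485,-.4195,.026),-8.7,"w")
im=imaging.read_camera("scene");print([v[2:] for v in caps("scene",im)["yellow"]])
```

```text
delta [0.03, -0.27, 9.7] twist 0.1
[([264.2, 269.6], [0.313, -0.1918]), ([354.6, 269.3], [0.4448, -0.4212])]
```

play_rows --force 35 --moves '[{"claw": 8,"delta_pos": [0,-0.2,4],"twist": 0},{"claw": 8,"delta_pos": [0,-0.2,8],"twist": 0},{"claw": 8,"delta_pos": [0,-0.2,9.7],"twist": 0},{"claw": 8,"delta_pos": [0,-0.2,9.7],"twist": 0},{"claw": 5,"delta_pos": [0,-0.2,9.7],"twist": 0},{"claw": 5,"delta_pos": [0,-0.2,9.7],"twist": 0},{"claw": 5,"delta_pos": [0,-0.2,9.7],"twist": 0},{"claw": 5,"delta_pos": [0,-0.2,7],"twist": 0},{"claw": 5,"delta_pos": [0,-0.2,2],"twist": 0},{"claw": 5,"delta_pos": [0,-0.2,-4],"twist": 0},{"claw": 5,"delta_pos": [0,-0.2,-10],"twist": 0},{"claw": 5,"delta_pos": [0,-0.2,-14],"twist": 0}]'

```text
clock: 29.8
tcp_pos: [0.4487, -0.4196, 0.2659]
orientation: [0.002, 0.758, 0.652, 0.0]
wrist_force: [-0.2, -0.3, -1.1]
finger_gap: 0.0566
```

Run:
```python
from h import *
go((0,.131,.262),-8.7)
```

```text
delta [58.86, 10.12, 0.39] twist 0.0
```

play_rows --moves '[{"claw": 5,"delta_pos": [6,1,0],"twist": 0},{"claw": 5,"delta_pos": [12,2,0],"twist": 0},{"claw": 5,"delta_pos": [18,3,0],"twist": 0},{"claw": 5,"delta_pos": [24,4,0],"twist": 0},{"claw": 5,"delta_pos": [30,5,0],"twist": 0},{"claw": 5,"delta_pos": [36,6,0],"twist": 0},{"claw": 5,"delta_pos": [42,7,0],"twist": 0},{"claw": 5,"delta_pos": [48,8,0],"twist": 0},{"claw": 5,"delta_pos": [54,9,0],"twist": 0},{"claw": 5,"delta_pos": [58.9,10.1,0],"twist": 0},{"claw": 5,"delta_pos": [58.9,10.1,0],"twist": 0},{"claw": 5,"delta_pos": [58.9,10.1,5],"twist": 0}]'

```text
clock: 31.3
tcp_pos: [0.6397, 0.1486, 0.2157]
orientation: [0.003, 0.758, 0.652, 0.004]
wrist_force: [1.4, 0.4, -2.1]
finger_gap: 0.0566
```

Run:
```python
from h import *
print(inv());go((0,.131,.054),-8.7)
```

```text
[0.00208828 0.13291848 0.21572634]
delta [-0.19, -0.21, 16.17] twist 0.1
```

play_rows --moves '[{"claw": 5,"delta_pos": [-0.1,-0.1,2],"twist": 0},{"claw": 5,"delta_pos": [-0.1,-0.1,6],"twist": 0},{"claw": 5,"delta_pos": [-0.1,-0.1,10],"twist": 0},{"claw": 5,"delta_pos": [-0.1,-0.1,14],"twist": 0},{"claw": 5,"delta_pos": [-0.1,-0.1,15.3],"twist": 0},{"claw": 5,"delta_pos": [-0.1,-0.1,15.9],"twist": 0},{"claw": 5,"delta_pos": [-0.1,-0.1,15.9],"twist": 0}]'

```text
clock: 32.17
tcp_pos: [0.6365, 0.147, 0.0539]
orientation: [0.001, 0.759, 0.652, 0.001]
wrist_force: [0.1, -0.5, -1.2]
finger_gap: 0.0567
```

Run:
```python
from h import *
print(inv());go((0,.131,.054),-8.7)
```

```text
[-0.00084355  0.13086066  0.05392328]
delta [0.01, 0.08, -0.01] twist 0.0
```

play_rows --moves '[{"claw": 5,"delta_pos": [0,0,0.2],"twist": 0},{"claw": 5,"delta_pos": [0,0,0.3],"twist": 0},{"claw": 5,"delta_pos": [0,0,0.3],"twist": 0},{"claw": 7.2,"delta_pos": [0,0,0.2],"twist": 0},{"claw": 7.2,"delta_pos": [0,0,0.2],"twist": 0},{"claw": 7.2,"delta_pos": [0,0,0.1],"twist": 0},{"claw": 7.2,"delta_pos": [0,0,-4],"twist": 0},{"claw": 7.2,"delta_pos": [0,0,-10],"twist": 0},{"claw": 7.2,"delta_pos": [0,0,-16],"twist": 0},{"claw": 7.2,"delta_pos": [0,-5,-18],"twist": 0},{"claw": 7.2,"delta_pos": [0,-11,-18],"twist": 0},{"claw": 7.2,"delta_pos": [0,-18,-18],"twist": 0}]'

```text
clock: 33.67
tcp_pos: [0.4638, 0.1732, 0.2329]
orientation: [0.0, 0.759, 0.651, 0.001]
wrist_force: [-0.1, 0.7, 0.7]
finger_gap: 0.0721
```

Run:
```python
from h import *
print(inv(),get_state()["wrist_force"])
for cam in("top","scene"):
    im=imaging.read_camera(cam); cv2.imwrite(f"pics/c_{cam}.png",im[:,:,::-1])
    c2=caps(cam,im,z=.091)
    for n in("red","green","yellow"): print(cam,n,[v[2:] for v in c2[n]])
a=cv2.imread("pics/c_top.png")[110:250,150:346];b=cv2.imread("pics/c_scene.png")[90:230,170:366]
cv2.imwrite("pics/c1.png",np.hstack([cv2.resize(v,(400,286),interpolation=2) for v in (a,b)]))
```

```text
[-0.17555417  0.1306216   0.23287998] [-0.07729776  0.67184965  0.66288703]
top red [([246.8, 166.1], [0.6134, -0.0005])]
top green [([221.8, 162.3], [0.6253, 0.0731])]
top yellow [([193.9, 164.9], [0.6182, 0.1549])]
scene red [([204.4, 53.3], [1.7806, 0.994]), ([254.6, 191.9], [0.6121, 0.0024])]
scene green [([133.7, 183.3], [0.4411, 0.4056]), ([239.3, 185.1], [0.6216, 0.0703])]
scene yellow [([223.4, 57.0], [1.7835, 0.8558]), ([219.0, 179.4], [0.6163, 0.1536]), ([147.6, 221.2], [0.2964, 0.2224]), ([264.6, 268.4], [0.2952, -0.2014])]
```

View pics/c1.png

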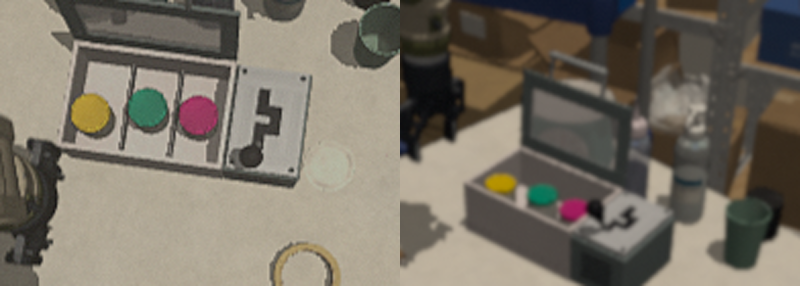

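All three jars are upright, one per compartment (yellow sits about 2 cm forward, still inside its compartment). Next, regrasp the handle to close the door.

play_rows --moves '[{"claw": 4.5,"delta_pos": [0,0,-6],"twist": 0},{"claw": 4.5,"delta_pos": [-2,3,-11.7],"twist": 0},{"claw": 4.5,"delta_pos": [-7.4,9,-12],"twist": 0},{"claw": 4.5,"delta_pos": [-7.4,15,-12],"twist": 0},{"claw": 4.5,"delta_pos": [-7.4,21,-12],"twist": 0},{"claw": 4.5,"delta_pos": [-7.4,26,-12],"twist": 0},{"claw": 4.5,"delta_pos": [-7.4,27.3,-12],"twist": 0},{"claw": 4.5,"delta_pos": [-7.4,27.3,-12],"twist": 0},{"claw": 4.5,"delta_pos": [-7.4,27.3,-12],"twist": 0}]'

```text
clock: 34.9
tcp_pos: [0.7235, 0.059, 0.3527]
orientation: [-0.0, 0.758, 0.652, 0.0]
wrist_force: [0.8, 0.8, -0.6]
finger_gap: 0.0448
```

Run:
```python
from h import *
print(inv());go((.0977,.0565,.292),-8.7)
im=imaging.read_camera("scene")
cv2.imwrite("pics/h1.png",cv2.resize(im[60:200,190:330,::-1],None,fx=3.5,fy=3.5,interpolation=2))
```

```text
[0.09845083 0.05709667 0.3526951 ]
delta [-0.06, -0.08, 6.07] twist 0.0
```

View pics/h1.png

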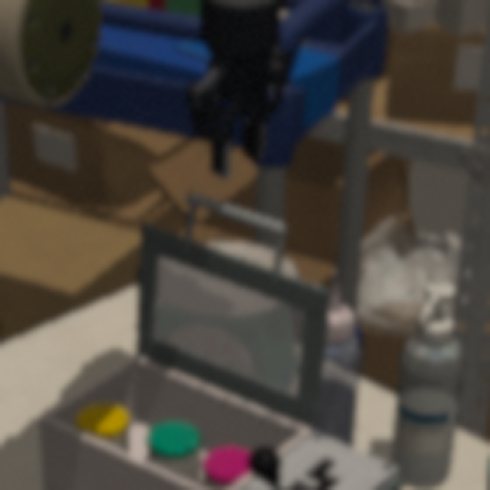

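play_rows --force 30 --moves '[{"claw": 4.5,"delta_pos": [0,-0.1,3],"twist": 0},{"claw": 4.5,"delta_pos": [0,-0.1,6],"twist": 0},{"claw": 4.5,"delta_pos": [0,-0.1,6],"twist": 0},{"claw": 0.5,"delta_pos": [0,-0.1,6],"twist": 0},{"claw": 0.5,"delta_pos": [0,-0.1,6],"twist": 0},{"claw": 0.5,"delta_pos": [0,-0.1,6],"twist": 0},{"claw": 0.5,"delta_pos": [0,-0.1,6],"twist": 0}]'

```text
clock: 35.83
tcp_pos: [0.7236, 0.0591, 0.2956]
orientation: [0.001, 0.758, 0.652, 0.002]
wrist_force: [-0.5, 0.1, 6.7]
finger_gap: 0.0106
```

play_rows --moves '[{"claw": 0.5,"delta_pos": [0,-1.2,-0.1],"twist": 0},{"claw": 0.5,"delta_pos": [0,-3.2,0],"twist": 0},{"claw": 0.5,"delta_pos": [0,-5.2,0.2],"twist": 0},{"claw": 0.5,"delta_pos": [0,-7.1,0.6],"twist": 0},{"claw": 0.5,"delta_pos": [0,-9.1,1.2],"twist": 0},{"claw": 0.5,"delta_pos": [0,-10.9,2.0],"twist": 0},{"claw": 0.5,"delta_pos": [0,-12.7,2.9],"twist": 0},{"claw": 0.5,"delta_pos": [0,-14.3,4.1],"twist": 0},{"claw": 0.5,"delta_pos": [0,-15.9,5.4],"twist": 0},{"claw": 0.5,"delta_pos": [0,-17.2,6.8],"twist": 0},{"claw": 0.5,"delta_pos": [0,-17.2,6.8],"twist": 0}]'

```text
clock: 37.2
tcp_pos: [0.5526, 0.0846, 0.2246]
orientation: [0.0, 0.759, 0.652, -0.0]
wrist_force: [0.2, -1.8, -3.9]
finger_gap: 0.011
```

Run:
```python
from h import *
p=inv();print(p,get_state()["wrist_force"],get_state()["finger_gap"])
d=np.array([.078-p[0],p[2]+.019-.106]);print(np.hypot(*d),np.arctan2(d[1],d[0]))
```

```text
[-0.07436971  0.05642929  0.22457604] [ 0.16858476 -1.84299514 -3.90879248] 0.011032759531914208
0.20528929586375252 0.7344201426792023
```

play_rows --moves '[{"claw": 0.5,"delta_pos": [0,-1.3,1.6],"twist": 0},{"claw": 0.5,"delta_pos": [0,-2.4,3.3],"twist": 0},{"claw": 0.5,"delta_pos": [0,-3.3,5.1],"twist": 0},{"claw": 0.5,"delta_pos": [0,-4.0,7.0],"twist": 0},{"claw": 0.5,"delta_pos": [0,-4.5,8.9],"twist": 0},{"claw": 0.5,"delta_pos": [0,-4.9,10.9],"twist": 0},{"claw": 0.5,"delta_pos": [0,-5.0,12.6],"twist": 0},{"claw": 0.5,"delta_pos": [0,-5.0,13.4],"twist": 0},{"claw": 0.5,"delta_pos": [0,-5.0,13.6],"twist": 0},{"claw": 0.5,"delta_pos": [0,-5.0,13.6],"twist": 0}]'

```text
clock: 38.45
tcp_pos: [0.5049, 0.0921, 0.0934]
orientation: [0.001, 0.759, 0.652, 0.001]
wrist_force: [-12.1, -2.7, 29.2]
finger_gap: 0.0104
```

play_rows --moves '[{"claw": 3.4,"delta_pos": [0,0,0],"twist": 0},{"claw": 3.4,"delta_pos": [0,0,-0.3],"twist": 0},{"claw": 3.4,"delta_pos": [0,0,-3],"twist": 0},{"claw": 3.4,"delta_pos": [0,0,-9],"twist": 0},{"claw": 3.4,"delta_pos": [0,0,-14],"twist": 0},{"claw": 5.5,"delta_pos": [-6,2,-14],"twist": 0},{"claw": 5.5,"delta_pos": [-12,5,-14],"twist": 0},{"claw": 5.5,"delta_pos": [-15.5,6,-14],"twist": 0},{"claw": 5.5,"delta_pos": [-15.5,6,-14],"twist": 0},{"claw": 5.5,"delta_pos": [-15.5,6,-14],"twist": 0}]'

```text
clock: 39.7
tcp_pos: [0.5392, -0.0695, 0.2283]
orientation: [-0.001, 0.759, 0.652, -0.0]
wrist_force: [0.9, -0.4, 0.8]
finger_gap: 0.055
```

Run:
```python
from h import *
p=inv();print(p,get_state()["wrist_force"],get_state()["finger_gap"])
go((-.062,-.0996,.1385),-8.7)
im=imaging.read_camera("scene")
cv2.imwrite("pics/k3.png",cv2.resize(im[110:240,190:330,::-1],None,fx=4,fy=4,interpolation=2))
```

```text
[-0.06419741 -0.0979213   0.22826305] [ 0.92459469 -0.42505453  0.82223332] 0.0550429161389491
delta [-0.17, 0.22, 8.98] twist 0.0
```

View pics/k3.png

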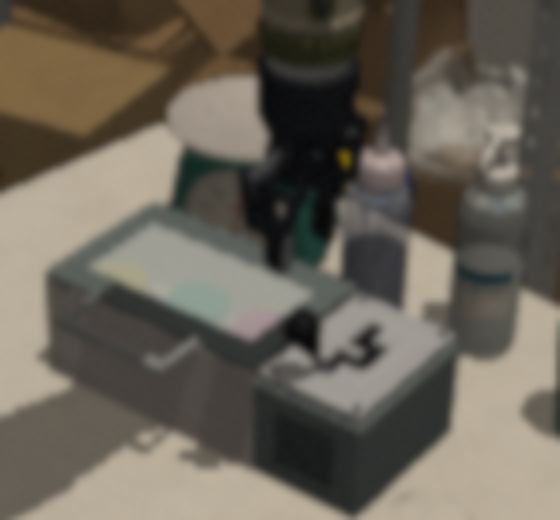

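Door is shut over the three jars. Now grip the knob.

play_rows --force 20 --moves '[{"claw": 5.5,"delta_pos": [-0.1,0.1,4],"twist": 0},{"claw": 5.5,"delta_pos": [-0.1,0.1,8],"twist": 0},{"claw": 5.5,"delta_pos": [-0.1,0.1,9],"twist": 0},{"claw": 5.5,"delta_pos": [-0.1,0.1,9],"twist": 0},{"claw": 2.5,"delta_pos": [-0.1,0.1,9],"twist": 0},{"claw": 2.5,"delta_pos": [-0.1,0.1,9],"twist": 0},{"claw": 2.5,"delta_pos": [-0.1,0.1,9],"twist": 0},{"claw": 2.5,"delta_pos": [-0.1,0.1,9],"twist": 0}]'

```text
clock: 40.75
tcp_pos: [0.5413, -0.0711, 0.1404]
orientation: [0.001, 0.758, 0.652, 0.001]
wrist_force: [-1.0, 1.4, 6.2]
finger_gap: 0.0305
```

Run:
```python
from h import *
p=inv();print(p,get_state()["wrist_force"],get_state()["finger_gap"])
for F,G in[(-.43,.25),(-.35,.25),(-.25,.25),(-.16,.25),(-.16,.125),(-.16,0)]:
    k=knob(F,G);print(F,G,((k-p-[0,0,.021])*[1,1,-1]*100).round(2)[[1,0,2]])
```

```text
[-0.06192413 -0.09912228  0.14035575] [-1.01584247  1.3727736   6.15795025] 0.030505330183436975
-0.43 0.25 [-0.03 -0.01  0.11]
-0.35 0.25 [-0.03  1.09 -0.35]
-0.25 0.25 [-0.03  2.51 -0.79]
-0.16 0.25 [-0.03  3.82 -1.06]
-0.16 0.125 [-1.9   3.8  -1.17]
-0.16 0 [-3.77  3.82 -1.06]
```

play_rows --moves '[{"claw": 2.5,"delta_pos": [0,1.1,-0.4],"twist": 0},{"claw": 2.5,"delta_pos": [0,2.5,-0.9],"twist": 0},{"claw": 2.5,"delta_pos": [0,3.4,-1.1],"twist": 0},{"claw": 2.5,"delta_pos": [0,3.9,-1.2],"twist": 0},{"claw": 2.5,"delta_pos": [0,3.9,-1.2],"twist": 0},{"claw": 2.5,"delta_pos": [-0.9,3.85,-1.25],"twist": 0},{"claw": 2.5,"delta_pos": [-1.9,3.85,-1.3],"twist": 0},{"claw": 2.5,"delta_pos": [-2.8,3.85,-1.25],"twist": 0},{"claw": 2.5,"delta_pos": [-3.7,3.85,-1.2],"twist": 0},{"claw": 2.5,"delta_pos": [-3.8,3.85,-1.2],"twist": 0},{"claw": 2.5,"delta_pos": [-3.8,3.85,-1.2],"twist": 0}]'

```text
clock: 42.12
tcp_pos: [0.5726, -0.1147, 0.1502]
orientation: [0.0, 0.759, 0.651, -0.0]
wrist_force: [1.1, 0.7, -3.8]
finger_gap: 0.0305
```

Run:
```python
from h import *
p=inv();print(p,get_state()["wrist_force"],get_state()["finger_gap"])
for F,G in[(-.16,0),(0,0),(.16,0),(.16,.125),(.16,.25),(.25,.25),(.35,.25),(.43,.25)]:
    k=knob(F,G);print(F,G,((k-p-[0,0,.021])*[1,1,-1]*100).round(2)[[1,0,2]])
```

```text
[-0.0242874  -0.13750995  0.15024543] [ 1.06485953  0.69304692 -3.78470878] 0.030517982386789193
-0.16 0 [ 0.07  0.06 -0.07]
0 0 [ 0.07  2.43 -0.26]
0.16 0 [ 0.07  4.8  -0.07]
0.16 0.125 [ 1.94  4.82 -0.18]
0.16 0.25 [ 3.81  4.8  -0.07]
0.25 0.25 [3.81 6.11 0.2 ]
0.35 0.25 [3.81 7.53 0.64]
0.43 0.25 [3.81 8.63 1.09]
```

play_rows --moves '[{"claw": 2.5,"delta_pos": [0,1.2,-0.15],"twist": 0},{"claw": 2.5,"delta_pos": [0,2.4,-0.2],"twist": 0},{"claw": 2.5,"delta_pos": [0,3.6,-0.15],"twist": 0},{"claw": 2.5,"delta_pos": [0,4.8,0],"twist": 0},{"claw": 2.5,"delta_pos": [0,4.8,0],"twist": 0},{"claw": 2.5,"delta_pos": [0.9,4.8,-0.1],"twist": 0},{"claw": 2.5,"delta_pos": [1.9,4.8,-0.1],"twist": 0},{"claw": 2.5,"delta_pos": [2.8,4.8,-0.1],"twist": 0},{"claw": 2.5,"delta_pos": [3.7,4.8,0],"twist": 0},{"claw": 2.5,"delta_pos": [3.8,4.8,0],"twist": 0},{"claw": 2.5,"delta_pos": [3.8,4.8,0],"twist": 0}]'

```text
clock: 43.5
tcp_pos: [0.6258, -0.0835, 0.151]
orientation: [-0.0, 0.758, 0.652, 0.0]
wrist_force: [0.8, 1.2, 4.2]
finger_gap: 0.0303
```

Run:
```python
from h import *
p=inv();print(p,get_state()["wrist_force"],get_state()["finger_gap"])
for F,G in[(.16,.25),(.25,.25),(.35,.25),(.43,.25)]:
    k=knob(F,G);print(F,G,((k-p-[0,0,.021])*[1,1,-1]*100).round(2)[[1,0,2]])
```

```text
[ 0.02353388 -0.09856272  0.15100477] [0.79012115 1.15118401 4.15692363] 0.030329004790407774
0.16 0.25 [-0.09  0.02  0.01]
0.25 0.25 [-0.09  1.33  0.28]
0.35 0.25 [-0.09  2.75  0.72]
0.43 0.25 [-0.09  3.85  1.17]
```

play_rows --moves '[{"claw": 2.5,"delta_pos": [0,0.7,0.15],"twist": 0},{"claw": 2.5,"delta_pos": [0,1.6,0.35],"twist": 0},{"claw": 2.5,"delta_pos": [0,2.6,0.7],"twist": 0},{"claw": 2.5,"delta_pos": [0,3.5,1.05],"twist": 0},{"claw": 2.5,"delta_pos": [0,4.1,1.3],"twist": 0},{"claw": 2.5,"delta_pos": [0,4.2,1.3],"twist": 0},{"claw": 2.5,"delta_pos": [0,4.2,1.3],"twist": 0}]'

```text
clock: 44.38
tcp_pos: [0.6666, -0.0902, 0.1366]
orientation: [-0.001, 0.758, 0.652, -0.001]
wrist_force: [-3.0, 0.5, -1.5]
finger_gap: 0.0305
```

Run:
```python
from h import *
p=inv();print(p,get_state()["wrist_force"],get_state()["finger_gap"],"F",np.arctan2(p[0],p[2]+.021-.025))
```

```text
[ 0.06483389 -0.09904285  0.13664598] [-2.96010626  0.52231245 -1.5448458 ] 0.030502304660758872 F 0.4546264554631491
```

Lever is at the back end (F≈0.45). Release and retreat.

play_rows --moves '[{"claw": 5.5,"delta_pos": [0,0,0],"twist": 0},{"claw": 5.5,"delta_pos": [0,0,0],"twist": 0},{"claw": 5.5,"delta_pos": [0,0,0],"twist": 0},{"claw": 5.5,"delta_pos": [0,0,-4],"twist": 0},{"claw": 5.5,"delta_pos": [0,0,-10],"twist": 0},{"claw": 5.5,"delta_pos": [3,-5,-13],"twist": 0},{"claw": 5.5,"delta_pos": [9,-8,-15],"twist": 0},{"claw": 5.5,"delta_pos": [14,-12,-17],"twist": 0},{"claw": 5.5,"delta_pos": [18,-17,-17],"twist": 0},{"claw": 5.5,"delta_pos": [22,-22,-17],"twist": 0},{"claw": 5.5,"delta_pos": [26,-26,-17],"twist": 0},{"claw": 5.5,"delta_pos": [26,-26,-17],"twist": 0}]'

```text
clock: 45.88
tcp_pos: [0.4471, 0.2083, 0.3087]
orientation: [0.0, 0.757, 0.653, 0.001]
wrist_force: [0.6, -0.8, 0.6]
finger_gap: 0.055
```

Run:
```python
from h import *
print(inv(),get_state()["wrist_force"],get_state()["clock"])
for cam in("top","scene"):
    im=imaging.read_camera(cam); cv2.imwrite(f"pics/f_{cam}.png",im[:,:,::-1])
a=cv2.imread("pics/f_top.png")[100:260,130:354];b=cv2.imread("pics/f_scene.png")[130:290,180:404]
cv2.imwrite("pics/f1.png",np.hstack([cv2.resize(v,(400,286),interpolation=2) for v in (a,b)]))
i=cv2.imread("pics/f_top.png");j=cv2.imread("pics/top0.png")
d=lambda p:proj("top",sh(POSE,p)).round(1).tolist()
print("handle ends shut",d([[-.123,.115,.1095],[-.123,-.005,.1095]]),"run knob",d([knob(.43,.25)]))
```

```text
[-0.19739878  0.16271605  0.30867195] [ 0.60437924 -0.78326844  0.57475777] 45.875
handle ends shut [[193.8, 199.6], [235.4, 205.7]] run knob [[278.4, 142.5]]
```

View pics/f1.png

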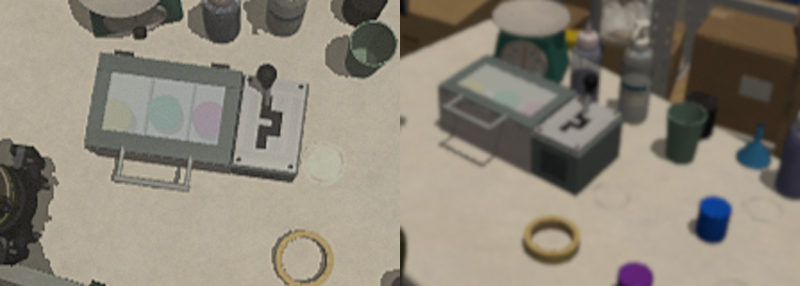

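Run:
```python
from h import *
for cam,(x0,y0,x1,y1) in(("top",(204,196,240,210)),("scene",(205,176,245,206))):
    a,b=[cv2.cvtColor(cv2.imread(f"pics/{n}"),6)[y0:y1,x0:x1].astype(np.float32) for n in(f"{cam}0.png",f"f_{cam}.png")]
    print(cam,cv2.phaseCorrelate(a,b,cv2.createHanningWindow((x1-x0,y1-y0),5)))
```

```text
top ((-0.019826448606941938, 0.4569421061376042), 0.9633348023449934)
scene ((-0.07118000407236025, -0.21996932772046485), 0.8504518628120422)
```

```bash
python3 -c "
from workcell import env
print(env.hand_in())"
```

```text
the job is handed in; nothing more can be done
None
```

The job is done and handed in at about 46 s on the robot clock. I took these steps in the order asked:
- **Park and open:** I guided the lever from the middle slot to park, then swung the door open to about 1.66 rad by its handle.
- **Load:** I stood the three jars upright, one to a compartment: red on the right, green in the middle, yellow on the left. I left the blue and purple look-alikes alone.
- **Close and run:** I shut the door, then guided the lever through the gate to the back slot.

**Last checks:**
- **Lever:** it measured at about 0.45 rad (run is 0.43, with play), and the final picture shows it at the back of the gate.
- **Door:** it pushed back with 29 N at the end of closing. Its handle is within about half a pixel of its first position, roughly 1 mm, so I take it as fully shut.
- **Jars and other things:** all three jars show through the closed door. The tape and beaker look unmoved. I did not recheck the brush at the end, but the arm never worked near it.

**What disagreed:**
- **Yellow jar:** it ended about 2 cm forward and 9 mm to the left of where I aimed it. It was still upright inside its compartment when last seen with the door open. I don't know whether it moved on release or was knocked.
- **Shaker position:** my first estimate was about 2 mm off, which showed when I gripped the handle, and I corrected for it.
- **Red jar:** it met the bay floor with a brief push of about 18 N, within the limits.

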